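Put the polishing compounds away and shut the dust hatch

ROBOT

A 7-joint arm with a two-finger parallel gripper is mounted at the origin on the work surface. World frame = base frame: x ahead of the robot, y to its left, z up, the work surface at z = 0. Lengths are in m, angles in rad, forces in N, time in s.
With the tool pointing down it reaches from about 0.35 to 0.9 m from the base axis. Payload 8.1 kg.
Tool frame: the origin (TCP) lies midway between the tips of the shut fingers; the grasp point (between the pads) lies behind it (arm.tcp_to_grasp is the z of the grasp point in the tool frame, in m); z points along the fingers, y is the line along which they close (so a half turn about z gives the same grasp; the last joint's range is limited). The gripper opens to 92 mm and grips with 3 to 60 N. Pads are 19 mm wide; open, the fingers measure 130 mm over their backs; the gripper's body (75 mm by 190 mm) begins 47 mm behind the grasp point.
Start: joints at [-1.398, 0.434, 0.025, 1.573, -0.012, 1.134, -0.075], TCP at [0.17, 0.601, 0.206] pointing down, gripper open.
Joint ranges: [-2.62, 2.62], [-0.44, 2.09], [-1.27, 1.32], [0.08, 2.57], [-1.32, 4.46], [0.12, 2], [-2.74, 2.74]. Speed limits (rad/s): [2.22, 2.22, 3.01, 3.01, 3.14, 3.14, 3.14].

INTERFACE

Orientations are given as a rotation vector (axis times angle).
In Python, from cell import readout, vision, arm gives the robot as it stands.
- The arm moves only by the tool carry_out, never from a script. Its argument "increments" is one flat list of numbers, 6 for each row, row after row: the shift along the world's x, y, z in mm, then the turn, a rotation vector about the world's x, y, z in rad. In form: [tx, ty, tz, wx, wy, wz, tx, ty, tz, wx, wy, wz, ...]. A call has 1 to 20 rows; each row shifts and turns the commanded pose from where the row before left it; what a row does not reach is not made up. A row lasts 1/8 s, in which the tool goes at most 62.5 mm and 10.7 degrees, less where a joint would pass 70% of its speed; a pose out of reach is approached as far as the arm can. A call with a gripper value outside its range is refused whole. "grip" is the closure, from 0 (fully open) to 1 (shut), set as the call begins (left out, the last holds). The fingers move at their own pace and stop on an object; "newtons" is the grip in N (left out, the last holds). Time passes only in rows, so rows that do not move let the fingers close. It gives the time, the measured TCP pose, the force, the opening and the grip force at its end, in the units of the state.
- readout.observe(): the state, without advancing time (a new reading comes with each control period).
- vision.get_image(name): name is "scene" or "top"; returns the picture (384x512x3 uint8, red, green, blue); there is no depth.
- vision.calibration(name): a dict with "fov_y" (degrees; the focal length in pixels is half the picture's height over the tangent of half this angle, whatever the lens; pixels are square), "cx", "cy" (the principal point, pixels), "pose" (4x4, takes a point from camera to world coordinates). Camera axes: x right, y up, looking along -z (the intrinsics and any distortion apply to the point x, -y, -z); pixel columns grow to the right and rows downward; lengths in m; the calibration is good to about 2 mm. A picture is of the moment at which its call begins. calibration takes no time and is no camera call.
- arm.sign_off(): hands the job in; it is judged then, once.
The state is a dict: "clock": time; "joints": joint angles; "dq": joint speeds; "joint_efforts": joint torques, N m; "position": TCP position; "ee_rot": TCP orientation; "force": force on the tool from outside, world axes, zero at the start; "ft_torque": the same for the moment, N m; "width": opening from 0.0 (shut) to 1.0 (fully open); "gripper_force": force on a finger pad.
Only numpy, scipy, OpenCV 4.12 (cv2) and the standard library are available. Lean on these libraries where they do the work, as an engineer would, in place of code of your own. Each camera call takes 0.05 s, during which the arm holds its last target. There are 200 camera calls.

TASK

Polishing is over: slide the blue dust hatch of the compound chest fully open and stand every jar that is on the bench upright in the pocket of its own colour and number, one after another from the coarsest (1 red, 2 yellow, 3 green, 4 blue, 5 white, 6 black), so that no coarse grit is carried over the finer ones; a missing jar's pocket stays empty. Then push the hatch along its tracks until it is fully home against the jamb, without disturbing the polisher, the pad or the sanding block.

Things in the scene. Friction and masses are not known exactly. Their poses are not given: they have to be found in the camera images.
- chest: fixed open-topped plywood chest, 188 (x) x 264 (y) mm, walls 8 mm thick and 100 high; origin under its centre on the table, z up; place and yaw vary. Aluminium tracks (x = +-94 to 104 mm, tops 114 high) run along its y from -137 to +397 mm, cross bars at both ends; the one at y = -129 is the jamb. Inside: six 72 mm square pockets, dividers 25 mm high; above them one open space 172 x 248 mm
- hatch (a joint): blue sliding hatch, 188 (x) x 250 (y) x 8 mm, on top of the chest (underside 104, top 112 mm above the table), running along the chest's +y: 0 = closed against the jamb, 0.25 m = fully open, the mouth clear. Slides stiffly (3 N of friction plus 8 N per m/s) and stays where it is left
- hatch_handle (a point): centre of the hatch's black handle, an upright fin 90 (chest x) x 12 (chest y) x 24 mm high on the hatch (112 to 136 mm above the table, this point at 124), 30 mm from the hatch edge that meets the jamb. Can be pushed from either side or pinched from above
- pocket1 (a point): centre of the floor of pocket 1 (-40, -78 mm in the chest's x, y; floor 8 mm above the table), marked on the floor with a red disc bearing 1 dot
- pocket2 (a point): centre of the floor of pocket 2 (-40, +0 mm in the chest's x, y; floor 8 mm above the table), marked on the floor with a yellow disc bearing 2 dots
- pocket3 (a point): centre of the floor of pocket 3 (-40, +78 mm in the chest's x, y; floor 8 mm above the table), marked on the floor with a green disc bearing 3 dots
- pocket4 (a point): centre of the floor of pocket 4 (+40, -78 mm in the chest's x, y; floor 8 mm above the table), marked on the floor with a blue disc bearing 4 dots
- pocket5 (a point): centre of the floor of pocket 5 (+40, +0 mm in the chest's x, y; floor 8 mm above the table), marked on the floor with a white disc bearing 5 dots
- pocket6 (a point): centre of the floor of pocket 6 (+40, +78 mm in the chest's x, y; floor 8 mm above the table), marked on the floor with a black disc bearing 6 dots
- jar1: jar of compound grade 1 (the coarsest) with red cap and band: grey body 54 mm across and 60 mm high, on top of it a screw cap 38 mm across and 25 mm high to hold it by (85 mm in all); about 0.25 kg; origin at the centre of its underside, z up the jar. May be absent
- jar2: jar of compound grade 2 with yellow cap and band: grey body 54 mm across and 60 mm high, on top of it a screw cap 38 mm across and 25 mm high to hold it by (85 mm in all); about 0.25 kg; origin at the centre of its underside, z up the jar. May be absent
- jar3: jar of compound grade 3 with green cap and band: grey body 54 mm across and 60 mm high, on top of it a screw cap 38 mm across and 25 mm high to hold it by (85 mm in all); about 0.25 kg; origin at the centre of its underside, z up the jar. May be absent
- jar4: jar of compound grade 4 with blue cap and band: grey body 54 mm across and 60 mm high, on top of it a screw cap 38 mm across and 25 mm high to hold it by (85 mm in all); about 0.25 kg; origin at the centre of its underside, z up the jar. May be absent
- jar5: jar of compound grade 5 with white cap and band: grey body 54 mm across and 60 mm high, on top of it a screw cap 38 mm across and 25 mm high to hold it by (85 mm in all); about 0.25 kg; origin at the centre of its underside, z up the jar. May be absent
- jar6: jar of compound grade 6 (the finest) with black cap and band: grey body 54 mm across and 60 mm high, on top of it a screw cap 38 mm across and 25 mm high to hold it by (85 mm in all); about 0.25 kg; origin at the centre of its underside, z up the jar. May be absent
- polisher: bystander: blue rotary polisher, about 400 x 130 x 140 mm, 2.2 kg, origin under its round yellow-edged pad, the body and handle running 335 mm along its +x
- pad: bystander: black and yellow polishing pad, 130 mm across, 38 mm high, origin under its centre
- block: bystander: cork sanding block 150 x 70 x 40 mm, origin under its centre
Mind the look-alikes: they are no part of the job. Leave any pink look-alike of the jar4 alone.

How it is judged:
On the way, in this order (a step that is already met when the one before it is completed fails the run):
1. the hatch is slid fully open (value of joint hatch above 0.235 m), for 0.2 s.
2. jar 1 stands in pocket 1 (horizontal distance between jar1 and pocket1 below 0.022 m and z of jar1 in the frame of pocket1 below 0.012 m and angle between jar1's own z axis and vertical below 0.15 rad), for 0.2 s.
3. jar 2 stands in pocket 2 (horizontal distance between jar2 and pocket2 below 0.022 m and z of jar2 in the frame of pocket2 below 0.012 m and angle between jar2's own z axis and vertical below 0.15 rad), for 0.2 s.
4. jar 3 stands in pocket 3 (horizontal distance between jar3 and pocket3 below 0.022 m and z of jar3 in the frame of pocket3 below 0.012 m and angle between jar3's own z axis and vertical below 0.15 rad), for 0.2 s.
5. jar 4 stands in pocket 4 (horizontal distance between jar4 and pocket4 below 0.022 m and z of jar4 in the frame of pocket4 below 0.012 m and angle between jar4's own z axis and vertical below 0.15 rad), for 0.2 s.
6. jar 5 stands in pocket 5 (horizontal distance between jar5 and pocket5 below 0.022 m and z of jar5 in the frame of pocket5 below 0.012 m and angle between jar5's own z axis and vertical below 0.15 rad), for 0.2 s.
7. jar 6 stands in pocket 6 (horizontal distance between jar6 and pocket6 below 0.022 m and z of jar6 in the frame of pocket6 below 0.012 m and angle between jar6's own z axis and vertical below 0.15 rad), for 0.2 s.
At the end, for the whole second after the job is handed in: the hatch is closed to within 4 mm, and every jar present stands at rest on the floor of its own pocket (within 22 mm of its centre, no more than 12 mm above its floor, leaning less than 0.15 rad) (all of step 2 and all of step 3 and all of step 4 and all of step 5 and all of step 6 and all of step 7 and value of joint hatch below 0.004 m and linear speed of each of jar1, jar2, jar3, jar4, jar5, jar6 below 0.02 m/s); the robot touches nothing.
It fails at once if the polisher is shifted more than 30 mm (distance of polisher from where it was at the start of the episode above 0.03 m).
It fails at once if the pad is shifted more than 30 mm (distance of pad from where it was at the start of the episode above 0.03 m).
It fails at once if the block is shifted more than 30 mm (distance of block from where it was at the start of the episode above 0.03 m).
Of jar1, jar2, jar3, jar4, jar5, jar6 only 4 to 6 are there at a start; the rules pass over those that are not, and their reading is None.
At some moment in a run one of jar1, jar2, jar3, jar4, jar5, jar6 may be knocked a few centimetres aside while the robot is not near it.
It also fails if it takes over 210 s, if anything falls off the work surface, if the arm or the gripper's body presses on something with over 40 N, if the wrist force passes 120 N, or if a joint passes its speed limit or range.

## Working session

There is one attempt and no reset: what is moved stays moved. The work goes in short steps, Python scripts to look and compute and a tool call to move; the robot and the scene stay as the last step left them, time stands still between calls to the robot, and variables do not carry over. Pictures are saved under pics/ and viewed, at most 14 in all, crops included, and the job is handed in when it is done.

Besides the shell and the picture viewer there is one more tool, called after "Call:" by a JSON object that holds its "api" and its "payload". carry_out: Moves the arm, as the interface text tells. Its arguments: {"type":"object","properties":{"increments":{"type":"array","items":{"type":"number"}},"grip":{"type":"number"},"newtons":{"type":"number"}},"required":["increments"]}

```bash
mkdir -p pics; ls; python3 - <<'E'
from cell import readout, vision, arm
import cv2
s=readout.observe(); print({k:s[k] for k in('clock','position','ee_rot','width')},arm.tcp_to_grasp)
for n in('scene','top'):
    cv2.imwrite(f'pics/{n}0.png',cv2.resize(vision.get_image(n)[:,:,::-1],(800,600)))
    print(n,vision.calibration(n))
E
```

```text
pics
{'clock': 0.0, 'position': array([0.17010335, 0.6008489 , 0.2056562 ]), 'ee_rot': array([-4.31842305e-01, -3.11172959e+00,  2.45473952e-03]), 'width': 1.0033803137879767} -0.0188
scene {'fov_y': 54.876928916767426, 'cx': 257.3500162152428, 'cy': 193.76670295108647, 'pose': array([[ 0.51742759, -0.70208427,  0.48923039,  1.01514298],
       [ 0.85572158,  0.42655603, -0.2929002 , -0.30333843],
       [-0.00304355,  0.57019965,  0.82150052,  0.97944465],
       [ 0.        ,  0.        ,  0.        ,  1.        ]])}
top {'fov_y': 47.67678524890594, 'cx': 258.8439908858615, 'cy': 190.66029653095362, 'pose': array([[ 0.02858217,  0.99677396, -0.07499816,  0.42788129],
       [-0.99956901,  0.02799833, -0.00882488, -0.02897777],
       [-0.00669658,  0.07521808,  0.99714462,  1.37272253],
       [ 0.        ,  0.        ,  0.        ,  1.        ]])}
```

View pics/top0.png

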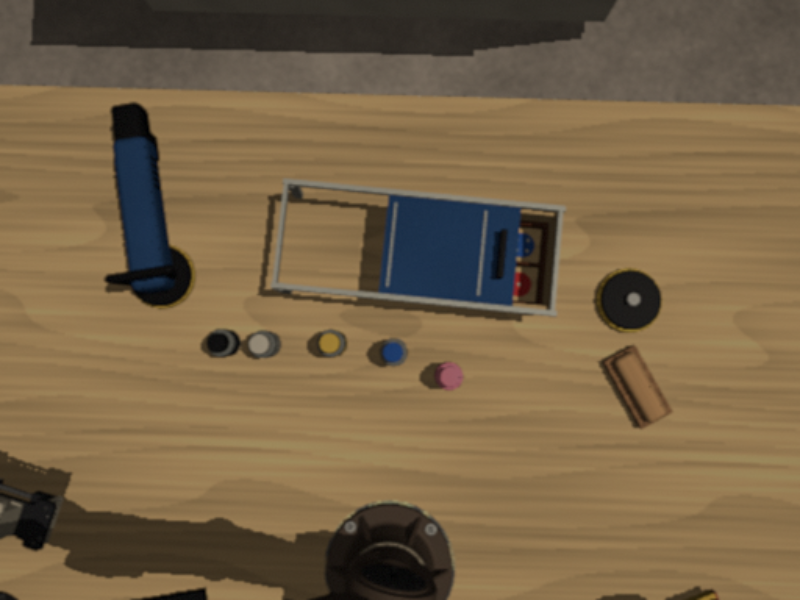

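View pics/scene0.png

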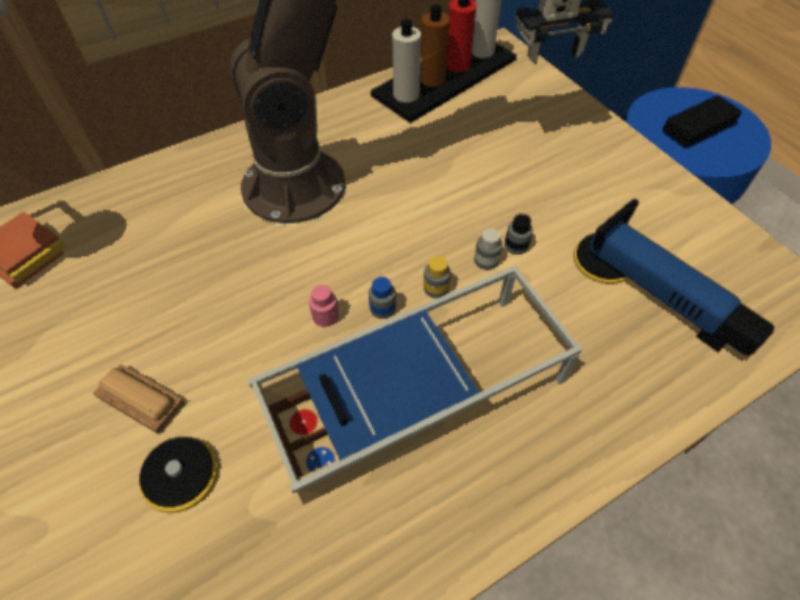

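The top view shows jars black (222,342), white (262,344), yellow (330,343) and blue (392,352). There is a pink look-alike at (449,376). The red and green jars are absent. The hatch is partly open, with its handle at (500,254). Jar 4 candidates are the blue cap at (392,352) and the pink one at (449,376), so I choose the blue one.

```bash
cat > h.py <<'E'
from cell import readout, vision, arm
import numpy as np, cv2
def get(n='top'): return vision.get_image(n)
def to_world(px,z,n='top'):
    c=vision.calibration(n); f=192/np.tan(np.radians(c['fov_y']/2)); P=c['pose']
    px=np.atleast_2d(px).astype(float)
    d=np.c_[(px[:,0]-c['cx'])/f,-(px[:,1]-c['cy'])/f,-np.ones(len(px))]@P[:3,:3].T
    o=P[:3,3]; return (o+d*((z-o[2])/d[:,2])[:,None])[:,:2]
def to_px(p,n='top'):
    c=vision.calibration(n); f=192/np.tan(np.radians(c['fov_y']/2)); P=c['pose']
    q=P[:3,:3].T@(np.array(p)-P[:3,3]); return c['cx']+f*q[0]/-q[2], c['cy']-f*q[1]/-q[2]
RNG={'blue':((100,120,50),(125,255,255)),'yellow':((17,150,60),(32,255,255)),
     'white':((0,0,150),(180,60,255)),'black':((0,0,0),(180,255,45)),'pink':((160,60,60),(180,255,255))}
def cap(img,col,px,r=11):
    """centroid of colour within r px of px (raw pixels)"""
    hsv=cv2.cvtColor(img,cv2.COLOR_RGB2HSV); m=cv2.inRange(hsv,*map(np.array,RNG[col]))
    w=np.zeros_like(m); cv2.circle(w,tuple(int(round(v)) for v in px),r,255,-1); m&=w
    n,l,s,c=cv2.connectedComponentsWithStats(m); i=1+np.argmax(s[1:,4]); return c[i],s[i]
E
python3 - <<'E'
from h import *
img=get(); hsv=cv2.cvtColor(img,cv2.COLOR_RGB2HSV); k=1/1.5625
cv2.imwrite('pics/raw.png',img[:,:,::-1])
for col,p in dict(black=(219,342),white=(260,344),yellow=(330,343),blue=(392,352),pink=(449,376)).items():
    c,s=cap(img,col,np.array(p)*k); print(col,c.round(1),s,to_world(c,.085).round(4), hsv[int(p[1]*k),int(p[0]*k)])
m=cv2.inRange(hsv,np.array((0,0,110)),np.array((180,60,255)))
x=np.zeros_like(m);x[110:205,168:368]=m[110:205,168:368]
n,l,s,c=cv2.connectedComponentsWithStats(x); i=1+np.argmax(s[1:,4]); print(s[i])
pts=np.argwhere(l==i)[:,::-1]; W=to_world(pts,.114)
r=cv2.minAreaRect((W*1000).astype(np.float32)); print(r); print(cv2.boxPoints(r))
hm=cv2.inRange(hsv,np.array((0,0,0)),np.array((180,255,40)))
n,l,s,c=cv2.connectedComponentsWithStats(hm[140:185,312:328].copy()); i=1+np.argmax(s[1:,4])
print(s[i],c[i]+[312,140],to_world(c[i]+[312,140],.134))
cr=np.hstack([img[205:255,120:300],])[:,:,::-1]
cv2.imwrite('pics/crop0.png',cv2.resize(cr,None,fx=4,fy=4,interpolation=cv2.INTER_NEAREST))
E
```

```text
black [138.8 219.1] [132 213  15  13 146] [[0.4304 0.3357]] [120  16  16]
white [168. 223.] [168 223   1   1   1] [[0.4212 0.2484]] [ 19  52 146]
yellow [210.2 219.4] [204 214  13  12 126] [[0.4355 0.1238]] [ 21 169 155]
blue [250.7 225.1] [245 220  13  12 118] [[0.422  0.0035]] [109 178 103]
pink [286.8 240.1] [279 232  17  17 222] [[ 0.381 -0.104]] [177 104 154]
[ 174  115  188   87 1378]
((620.3948974609375, -40.280517578125), (531.4307861328125, 207.29090881347656), 85.89246368408203)
[[ 497.98285 -297.8894 ]
 [ 704.7413  -312.73737]
 [ 742.80695  217.32837]
 [ 536.0485   232.17633]]
[  3   7   9  32 214] [319.10280374 162.56074766] [[ 0.60675256 -0.18859285]]
```

View pics/crop0.png

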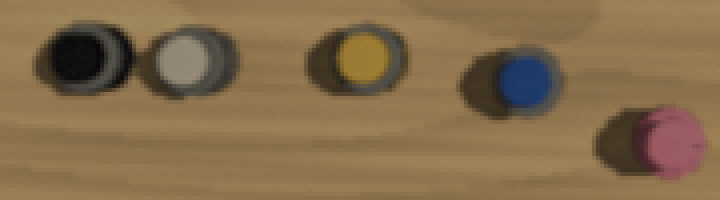

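The crop confirms black (78,57), white (183,60), yellow (363,60), true blue (525,80) and the pink decoy (675,140). The chest rectangle measures 531x207 mm against an expected 534x208, so the fit holds. The chest origin is about (611,-170) mm, its +y axis is (0.0716, 0.9974), and the hatch is at about 76 mm. Next I move behind the handle with the fingers shut.

Call:
{"api": "carry_out", "payload": {"increments": [24.3,-46.2,0,0,0,-0.076,24.3,-46.2,0,0,0,-0.076,24.3,-46.2,0,0,0,-0.076,24.3,-46.2,0,0,0,-0.076,24.3,-46.2,0,0,0,-0.076,24.3,-46.2,0,0,0,-0.076,24.3,-46.2,0,0,0,-0.076,24.3,-46.2,0,0,0,-0.076,24.3,-46.2,0,0,0,-0.076,24.3,-46.2,0,0,0,-0.076,24.3,-46.2,0,0,0,-0.076,24.3,-46.2,0,0,0,-0.076,24.3,-46.2,0,0,0,-0.076,24.3,-46.2,0,0,0,-0.076,24.3,-46.2,0,0,0,-0.076,24.3,-46.2,0,0,0,-0.076,24.3,-46.2,0,0,0,-0.076,24.3,-46.2,0,0,0,-0.076,0,0,0,0,0,0], "grip": 1}}

```text
clock: 2.52
position: [0.6075, -0.2349, 0.2057]
ee_rot: [2.306, 2.131, -0.004]
force: [-0.6, 0.1, 0.3]
width: 0.004
gripper_force: 0.0
```

Call:
{"api": "carry_out", "payload": {"increments": [0,0,-44,0,0,0,0,0,-44,0,0,0,0,0,0,0,0,0,1.4,20,0,0,0,0,1.4,20,0,0,0,0,1.4,20,0,0,0,0,1.4,20,0,0,0,0,1.4,20,0,0,0,0,1.4,20,0,0,0,0,1.4,20,0,0,0,0,1.4,20,0,0,0,0,1.4,20,0,0,0,0,1,12,0,0,0,0,0,0,0,0,0,0]}}

```text
clock: 4.28
position: [0.6213, -0.037, 0.1183]
ee_rot: [-2.299, -2.141, -0.0]
force: [-0.5, 0.1, 0.3]
width: 0.004
gripper_force: 0.0
```

```bash
cat >> h.py <<'E'
O=np.array([.6111,-.1700]); EY=np.array([.0716,.9974]); EX=np.array([.9974,-.0716])
def chest(p): d=np.array(p)[:2]-O; return np.array([d@EX,d@EY])
def world(x,y): return O+x*EX+y*EY
RNG['white']=((0,0,125),(180,75,255))
E
python3 - <<'E'
from h import *
img=get()
for col,p in dict(black=(139.5,219),white=(165.7,220),yellow=(210,219),blue=(250.7,225)).items():
    c,s=cap(img,col,p,8 if col!='black' else 7); print(col,c.round(1),s,to_world(c,.085).round(4))
print(chest(readout.observe()['position']))
cv2.imwrite('pics/top1.png',cv2.resize(img[100:260,110:390,::-1],None,fx=2.8,fy=2.8))
E
```

```text
black [139.9 219.4] [133 214  15  13 139] [[0.4294 0.3321]]Traceback (most recent call last):
  File "<stdin>", line 4, in <module>
  File "h.py", line 18, in cap
    n,l,s,c=cv2.connectedComponentsWithStats(m); i=1+np.argmax(s[1:,4]); return c[i],s[i]
                                                     ~~~~~~~~~^^^^^^^^^
    return _wrapfunc(a, 'argmax', axis=axis, out=out, **kwds)
    return bound(*args, **kwds)
ValueError: attempt to get argmax of an empty sequence
```

```bash
python3 - <<'E'
from h import *
img=get(); hsv=cv2.cvtColor(img,cv2.COLOR_RGB2HSV)
print(chest(readout.observe()['position']),hsv[218:223,164:168].tolist())
for col,p in dict(yellow=(210,219),blue=(250.7,225)).items():
    try:
        c,s=cap(img,col,p,9); print(col,c.round(1),s,to_world(c,.085).round(4))
    except ValueError: print(col,'none')
cv2.imwrite('pics/top1.png',cv2.resize(img[100:260,110:390,::-1],None,fx=2.8,fy=2.8))
E
```

```text
[0.00066609 0.13139741] [[[17, 49, 84], [19, 49, 84], [19, 49, 84], [17, 49, 84]], [[19, 49, 83], [18, 52, 84], [19, 49, 84], [21, 49, 84]], [[19, 49, 83], [21, 49, 83], [18, 51, 85], [19, 49, 84]], [[19, 49, 83], [18, 51, 85], [19, 49, 83], [21, 49, 84]], [[19, 49, 84], [20, 46, 83], [18, 46, 83], [19, 48, 85]]]
yellow none
blue none
```

View pics/top1.png

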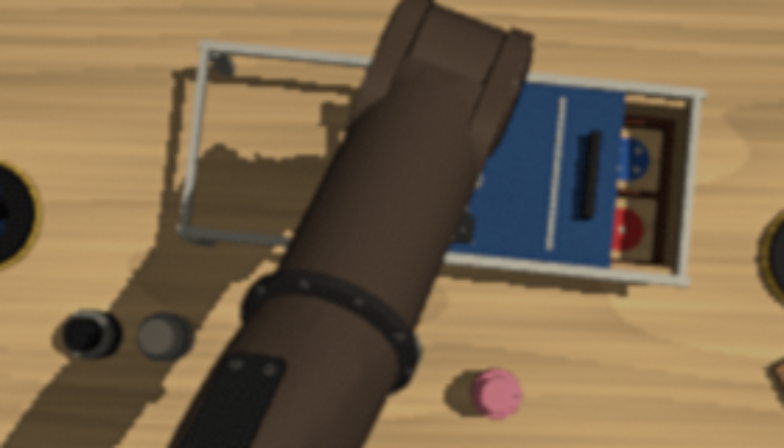

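```bash
python3 - <<'E'
from h import *
s=readout.observe(); print(s['joints'],s['position'],s['ee_rot'],s['width'])
for p in [(.621,-.037,.118),(.621,-.037,.4),(.526,-.032,.2)]: print(p,to_px(p),np.array(to_px(p,'scene'))*1.5625)
cv2.imwrite('pics/sc1.png',cv2.resize(get('scene')[:,:,::-1],(800,600)))
E
```

```text
[-0.45029625  0.57362967  0.64824531  1.72087295 -0.40363921  0.98410258
  0.27470136] [ 0.62117309 -0.03898318  0.11853743] [ 2.30138223e+00  2.13768776e+00 -5.11797054e-04] 0.003486573112307302
(0.621, -0.037, 0.118) (np.float64(266.37749327390446), np.float64(157.04817928239322)) [417.81242648 362.32119783]
(0.621, -0.037, 0.4) (np.float64(267.6959089787297), np.float64(138.0828628803227)) [422.01927396 256.39448258]
(0.526, -0.032, 0.2) (np.float64(263.89521874951345), np.float64(187.1493266213744)) [390.9437412  293.89140813]
```

View pics/sc1.png

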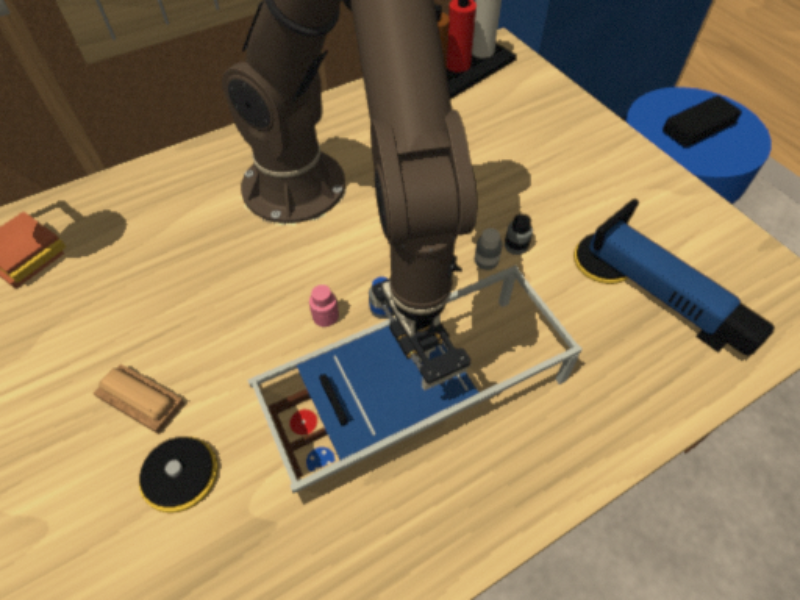

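```bash
python3 - <<'E'
from h import *
print('handle',np.array(to_px((.6067,-.1886,.134),'scene'))*1.5625,'seen 335,398')
for n,p,s in [('yel',(.4355,.1238,.085),(438,264)),('blue',(.422,.0035,.085),(381,284)),('pink',(.381,-.104,.085),(321,292)),
  ('c1',(.498,-.298,.114),(253,382)),('c2',(.7047,-.3127,.114),(297,487)),('c3',(.7428,.2173,.114),(577,352)),('c4',(.536,.232,.114),(514,270))]:
    print(n,(np.array(to_px(p,'scene'))*1.5625).round(1),s)
print('base',np.array(to_px((0,0,0)))*1.5625,np.array(to_px((0,0,0),'scene'))*1.5625)
E
```

```text
handle [333.2537595  393.89883477] seen 335,398
yel [436.6 262.8] (438, 264)
blue [380.5 283.4] (381, 284)
pink [321.  292.2] (321, 292)
c1 [246.3 379.4] (253, 382)
c2 [290.6 490.5] (297, 487)
c3 [580.2 349.2] (577, 352)
c4 [513.7 265.4] (514, 270)
base [388.19175929 566.52224665] [292.91196263 184.86784647]
```

```bash
python3 - <<'E'
from h import *
img=get('scene')
cv2.imwrite('pics/sc2.png',cv2.resize(img[180:320,155:325,::-1],None,fx=4,fy=4,interpolation=cv2.INTER_CUBIC))
E
```

```text
(no output)
```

View pics/sc2.png

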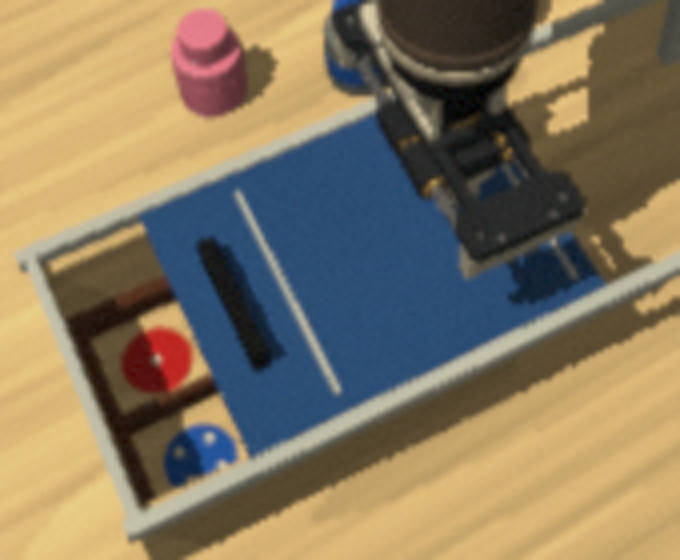

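Call:
{"api": "carry_out", "payload": {"increments": [0,0,44,0,0,0,0,0,44,0,0,0,0,0,0,0,0,0,0,0,0,0,0,0], "grip": 0}}

```text
clock: 4.97
position: [0.6209, -0.0387, 0.2061]
ee_rot: [-2.302, -2.138, 0.0]
force: [-0.2, -0.2, -0.6]
width: 0.395
gripper_force: 0.0
```

```bash
python3 - <<'E'
from h import *
img=get('scene')
for z in(0,):
  p=readout.observe(); print(p['width'],p['position'],np.array(to_px(p['position'],'scene')))
cv2.imwrite('pics/sc3.png',cv2.resize(img[150:290,195:365,::-1],None,fx=4,fy=4,interpolation=cv2.INTER_CUBIC))
E
```

```text
0.43596531627709584 [ 0.6205607  -0.0384544   0.20549717] [267.49012067 214.69034086]
```

View pics/sc3.png

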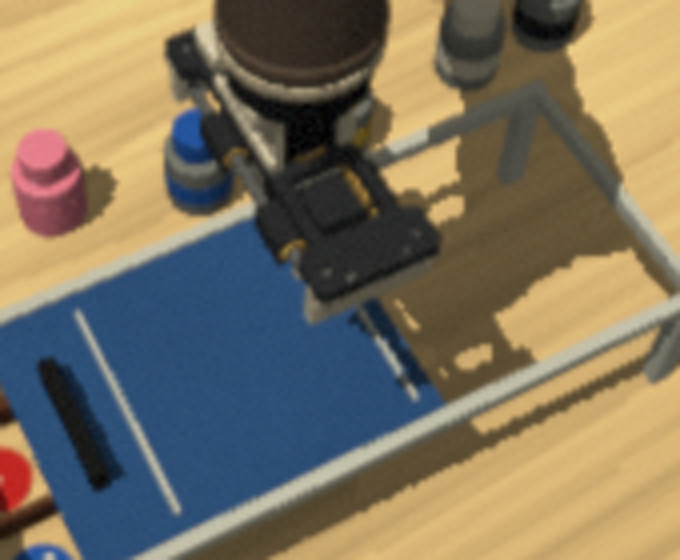

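Call:
{"api": "carry_out", "payload": {"increments": [-3.5,-48,0,0,0,0,-3.5,-48,0,0,0,0,-3.5,-48,0,0,0,0,-3.5,-48,0,0,0,0,0,0,0,0,0,0,0,0,-44,0,0,0,0,0,-44,0,0,0,0,0,0,0,0,0,0,0,0,0,0,0], "grip": 1}}

```text
clock: 6.15
position: [0.6077, -0.2303, 0.1194]
ee_rot: [2.3, 2.139, 0.0]
force: [-0.1, -0.0, 0.1]
width: 0.006
gripper_force: 0.0
```

```bash
python3 - <<'E'
from h import *
img=get('scene'); t=get()
p=readout.observe()['position']; print(p,chest(p),np.array(to_px(p,'scene')),to_px(p))
a=cv2.resize(img[180:320,130:300,::-1],(510,420),interpolation=cv2.INTER_CUBIC)
b=cv2.resize(t[120:220,290:360,::-1],(290,420),interpolation=cv2.INTER_CUBIC)
cv2.imwrite('pics/sc4.png',np.hstack([a,b]))
E
```

```text
[ 0.60833818 -0.23067391  0.12036545] [ 0.00158962 -0.06071391] [199.16850153 262.947099  ] (np.float64(333.0120342286207), np.float64(163.073040220906))
```

View pics/sc4.png

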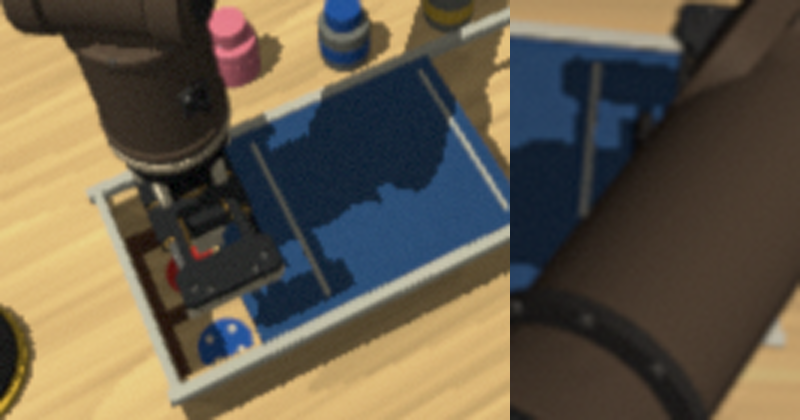

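Call:
{"api": "carry_out", "payload": {"increments": [1.1,15,0,0,0,0,1.1,15,0,0,0,0,0.7,10,0,0,0,0,0.7,10,0,0,0,0]}}

```text
clock: 6.75
position: [0.611, -0.179, 0.1185]
ee_rot: [-2.3, -2.14, -0.0]
force: [0.3, 0.1, 0.1]
width: 0.005
gripper_force: 0.0
```

```bash
python3 - <<'E'
from h import *
img=get('scene')
s=readout.observe();p=s['position']; print(p,s['force'],chest(p),np.array(to_px(p,'scene')))
a=cv2.resize(img[160:320,130:330,::-1],(800,600)[:1]+(640,),interpolation=cv2.INTER_CUBIC)
cv2.imwrite('pics/sc5.png',cv2.resize(a,(750,600)))
E
```

```text
[ 0.61129707 -0.17745236  0.11834489] [-0.97304895  0.28735352 -0.20736439] [ 0.00073015 -0.00741887] [218.62977166 254.14094356]
```

View pics/sc5.png

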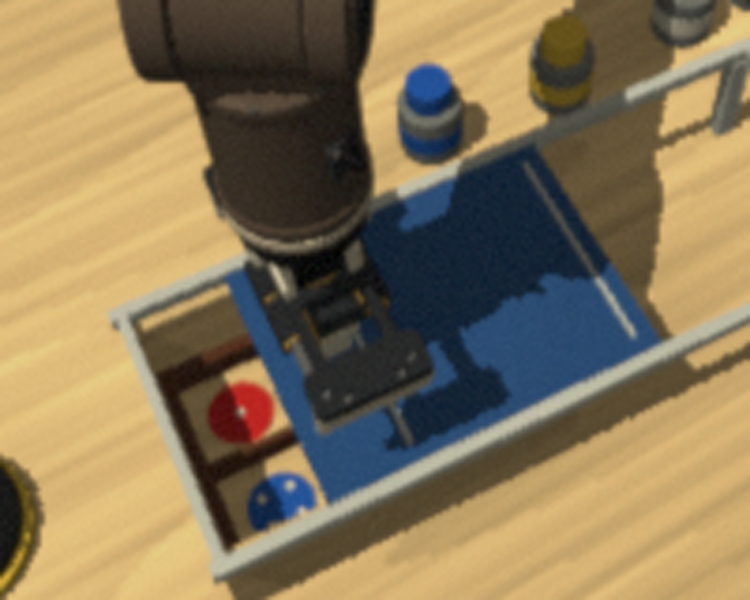

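Call:
{"api": "carry_out", "payload": {"increments": [0,0,30,0,0,0,0,0,10,0,0,0,2.5,35,0,0,0,0,2.5,35,0,0,0,0,0,0,-30,0,0,0,0,0,-14,0,0,0,0,0,0,0,0,0]}}

```text
clock: 7.68
position: [0.6149, -0.1109, 0.1134]
ee_rot: [-2.301, -2.137, 0.003]
force: [-0.1, 0.5, -0.6]
width: 0.004
gripper_force: 0.0
```

Call:
{"api": "carry_out", "payload": {"increments": [0,0,-3,0,0,0,0,0,-3,0,0,0]}}

```text
clock: 7.92
position: [0.6163, -0.1108, 0.1091]
ee_rot: [2.301, 2.137, 0.001]
force: [1.3, -0.6, -0.3]
width: 0.003
gripper_force: 0.0
```

Call:
{"api": "carry_out", "payload": {"increments": [0,0,-4,0,0,0,0,0,-4,0,0,0]}}

```text
clock: 8.18
position: [0.6159, -0.1102, 0.1003]
ee_rot: [2.301, 2.139, 0.0]
force: [0.1, 0.4, 0.1]
width: 0.006
gripper_force: 0.0
```

Call:
{"api": "carry_out", "payload": {"increments": [0,0,-4,0,0,0,0,0,0,0,0,0]}}

```text
clock: 8.43
position: [0.6156, -0.1101, 0.096]
ee_rot: [-2.301, -2.139, 0.001]
force: [-0.5, -1.2, 0.1]
width: 0.006
gripper_force: 0.0
```

Call:
{"api": "carry_out", "payload": {"increments": [0,0,-4,0,0,0,0,0,0,0,0,0]}}

```text
clock: 8.68
position: [0.6158, -0.1102, 0.0923]
ee_rot: [2.301, 2.139, -0.0]
force: [-0.9, 0.6, 0.8]
width: 0.003
gripper_force: 0.0
```

Call:
{"api": "carry_out", "payload": {"increments": [0,0,-4,0,0,0,0,0,0,0,0,0]}}

```text
clock: 8.93
position: [0.616, -0.1109, 0.0918]
ee_rot: [2.302, 2.138, 0.003]
force: [-12.0, 1.5, 34.9]
width: 0.006
gripper_force: 17.2
```

Call:
{"api": "carry_out", "payload": {"increments": [0,0,-4,0,0,0,0,0,0,0,0,0]}}

```text
clock: 9.18
position: [0.6161, -0.1124, 0.0914]
ee_rot: [2.302, 2.135, 0.006]
force: [-25.5, 4.5, 71.0]
width: 0.002
gripper_force: 35.2
```

```bash
python3 - <<'E'
from h import *
t0=np.array([.17010335,.6008489,.2056562]); print(np.array(to_px(t0,'scene'))*1.5625,np.array(to_px(t0))*1.5625)
for z in (.272,): q=t0.copy(); q[2]=z; print(np.array(to_px(q,'scene'))*1.5625,np.array(to_px(q))*1.5625)
# dark gripper/handle difference now vs. raw top image
E
```

```text
[551.11754397  66.27520716] [ 33.00616807 491.03105534]
[557.4732306  38.685683 ] [ 10.05566926 499.69298688]
```

Contact with the hatch top comes at a TCP reading of about 0.092, where 0.112 was expected. The true fingertip is therefore about 20 mm higher than the reading, and earlier passes went over the handle. I raise now and redo the push lower.

Call:
{"api": "carry_out", "payload": {"increments": [0,0,9,0,0,0,0,0,41,0,0,0,0,0,0,0,0,0]}}

```text
clock: 9.55
position: [0.6177, -0.1109, 0.1373]
ee_rot: [2.298, 2.136, 0.005]
force: [0.6, -0.0, -0.8]
width: 0.008
gripper_force: 0.0
```

```bash
python3 - <<'E'
from h import *
s=readout.observe(); print(s['position'],chest(s['position']),s['ee_rot'],s['force'])
# handle & bench objects: scene, handle dark mask triangulation
img=get('scene'); hsv=cv2.cvtColor(img,cv2.COLOR_RGB2HSV)
m=cv2.inRange(hsv,np.array((0,0,0)),np.array((180,255,40)))[235:275,200:228].copy()
n,l,st,c=cv2.connectedComponentsWithStats(m); i=1+np.argmax(st[1:,4]); print(st[i],c[i]+[200,235])
for z in(.104,.114,.124,.134): print(z,to_world([319.1,162.6],z),to_world(c[i]+[200,235],z,'scene'))
E
```

```text
[ 0.61770455 -0.11094451  0.13733985] [0.00235901 0.05937483] [2.29839368 2.13596541 0.00531105] [ 0.55525935 -0.01813783 -0.80863804]
[  4   6  18  32 168] [212.72619048 256.11904762]
0.104 [[ 0.61096806 -0.19245237]] [[ 0.60161355 -0.19098974]]
0.114 [[ 0.60952498 -0.19116387]] [[ 0.6063372  -0.19227307]]
0.124 [[ 0.6080819  -0.18987537]] [[ 0.61106085 -0.1935564 ]]
0.134 [[ 0.60663882 -0.18858687]] [[ 0.6157845  -0.19483974]]
```

Call:
{"api": "carry_out", "payload": {"increments": [-2.8,-30,0,0,0,0,-2.8,-30,0,0,0,0,-2.8,-30,0,0,0,0,-2.8,-31,0,0,0,0,0,0,0,0,0,0,0,0,-39,0,0,0,0,0,0,0,0,0,1.4,20,0,0,0,0,1.4,20,0,0,0,0,1.4,20,0,0,0,0]}}

```text
clock: 10.85
position: [0.6084, -0.1693, 0.0953]
ee_rot: [-2.3, -2.139, 0.001]
force: [-1.3, -4.1, -4.3]
width: 0.003
gripper_force: 2.1
```

Call:
{"api": "carry_out", "payload": {"increments": [1.4,20,2,0,0,0,1.4,20,0,0,0,0,1.4,20,0,0,0,0,1.4,20,0,0,0,0,1.4,20,0,0,0,0,1.4,20,0,0,0,0,1,13,0,0,0,0,0,0,0,0,0,0]}}

```text
clock: 11.85
position: [0.6186, -0.0357, 0.0972]
ee_rot: [-2.298, -2.141, -0.002]
force: [-0.7, -0.6, -0.4]
width: 0.005
gripper_force: 0.0
```

Call:
{"api": "carry_out", "payload": {"increments": [0.2,3,0,0,0,0,0.2,3,0,0,0,0]}}

```text
clock: 12.1
position: [0.6186, -0.0331, 0.0974]
ee_rot: [2.302, 2.137, -0.001]
force: [0.2, -3.4, -0.1]
width: 0.003
gripper_force: 1.6
```

Call:
{"api": "carry_out", "payload": {"increments": [0.2,3,0,0,0,0,0.2,3,0,0,0,0,0,0,0,0,0,0]}}

```text
clock: 12.48
position: [0.6188, -0.0304, 0.0975]
ee_rot: [2.302, 2.133, -0.005]
force: [-0.2, -11.7, -3.0]
width: 0.002
gripper_force: 5.9
```

Call:
{"api": "carry_out", "payload": {"increments": [0,-10,0,0,0,0,0,0,40,0,0,0,0,0,50,0,0,0,-16,-50,0,0,0,0,-16,-50,0,0,0,0,-16,-50,0,0,0,0,-16,-50,0,0,0,0,-16,-50,0,0,0,0,0,0,0,0,0,0], "grip": 0}}

```text
clock: 13.6
position: [0.5365, -0.2913, 0.1882]
ee_rot: [2.308, 2.129, -0.001]
force: [0.4, 0.5, 0.4]
width: 0.934
gripper_force: 0.0
```

```bash
cat >> h.py <<'E'
def find(col,n='top',z=.085,guess=None,r=11):
    img=get(n); p=to_px((*guess,z),n)
    try: c,s=cap(img,col,p,r); return c.round(1),s.tolist(),to_world(c,z,n)[0].round(4)
    except ValueError: return col,'none'
E
python3 - <<'E'
from h import *
G=dict(black=(.4304,.3357),white=(.43,.2555),yellow=(.4355,.1238),blue=(.422,.0035))
for k,g in G.items():
    print(k,find(k,'top',guess=g,r=8),find(k,'scene',guess=g,r=9))
s=readout.observe();print(s['position'],s['joints'].round(2))
cv2.imwrite('pics/top2.png',cv2.resize(get()[90:260,90:400,::-1],None,fx=2.5,fy=2.5))
E
```

```text
black (array([138.9, 218.9]), [133, 214, 13, 11, 128], array([0.4309, 0.3353])) (array([333.4, 143.3]), [328, 138, 11, 12, 99], array([0.4398, 0.3301]))
white (array([165.4, 219.8]), [159, 214, 14, 13, 135], array([0.4306, 0.2564])) (array([312.8, 151.9]), [306, 146, 14, 13, 123], array([0.4352, 0.2511]))
yellow (array([210.4, 219.5]), [204, 214, 13, 12, 128], array([0.4352, 0.1234])) (array([279.5, 169.8]), [274, 163, 12, 14, 141], array([0.441 , 0.1206]))
blue (array([251.1, 225. ]), [246, 220, 12, 12, 110], array([0.4224, 0.0022])) (array([243.9, 184.1]), [239, 178, 11, 13, 113], array([ 0.4311, -0.0006]))
[ 0.53963463 -0.28493207  0.18735344] [-0.09  0.49  0.73  1.68 -0.36  1.11  0.67]
```

View pics/top2.png

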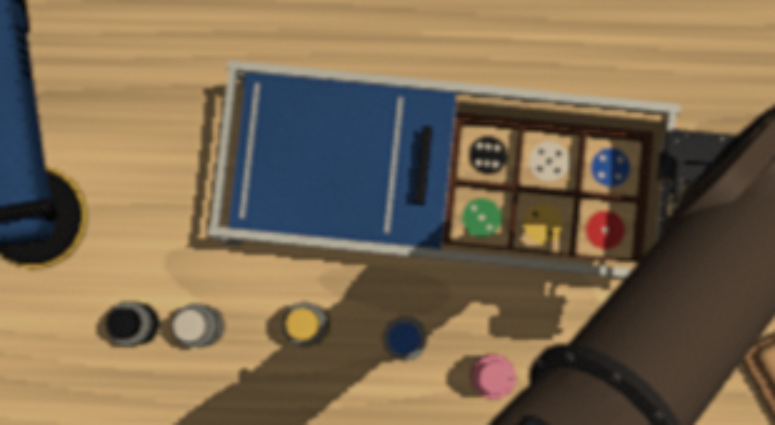

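The view shows the hatch fully open with all six pockets empty. Jar caps are at black (125,322), white (193,326), yellow (303,322) and blue (405,338). I go for yellow, jar 2, first.

Call:
{"api": "carry_out", "payload": {"increments": [-11.6,45.4,0,0,0,0,-11.6,45.4,0,0,0,0,-11.6,45.4,0,0,0,0,-11.6,45.4,0,0,0,0,-11.6,45.4,0,0,0,0,-11.6,45.4,0,0,0,0,-11.6,45.4,0,0,0,0,-11.6,45.4,0,0,0,0,-11.6,45.4,0,0,0,0,0,0,0,0,0,0,0,0,0,0,0,0]}}

```text
clock: 15.42
position: [0.4347, 0.1222, 0.1875]
ee_rot: [2.3, 2.139, 0.0]
force: [0.5, -0.3, 0.8]
width: 1.002
gripper_force: 0.0
```

```bash
python3 - <<'E'
from h import *
for n,p,c in [('6',(488,154),(.04,.078)),('5',(549,160),(.04,0)),('4',(610,166),(.04,-.078)),('3',(482,217),(-.04,.078)),('1',(605,229),(-.04,-.078))]:
    print(n,to_world(np.array(p)/2.5+90-.3,.008)[0].round(4),world(*c).round(4))
print('2',world(-.04,0)); print(readout.observe()['position'])
E
```

```text
6 [ 0.6579 -0.0959] [ 0.6566 -0.0951]
5 [ 0.6524 -0.1733] [ 0.651  -0.1729]
4 [ 0.6468 -0.2506] [ 0.6454 -0.2507]
3 [ 0.5774 -0.0903] [ 0.5768 -0.0893]
1 [ 0.5665 -0.2456] [ 0.5656 -0.2449]
2 [ 0.571204 -0.167136]
[0.43468235 0.12220343 0.18754355]
```

Call:
{"api": "carry_out", "payload": {"increments": [0,1,-50,0,0,0,0,0,-50,0,0,0,0,0,-30,0,0,0,0,0,-11,0,0,0,0,0,0,0,0,0]}}

```text
clock: 16.05
position: [0.4349, 0.1225, 0.0466]
ee_rot: [2.303, 2.137, -0.001]
force: [-0.0, -0.1, -0.1]
width: 0.996
gripper_force: 0.0
```

Call:
{"api": "carry_out", "payload": {"increments": [0,0,0,0,0,0,0,0,0,0,0,0,0,0,0,0,0,0,0,0,0,0,0,0,0,0,0,0,0,0], "grip": 1, "newtons": 25}}

```text
clock: 16.68
position: [0.4346, 0.1235, 0.0465]
ee_rot: [2.301, 2.139, 0.0]
force: [-0.8, 0.1, 0.3]
width: 0.503
gripper_force: 0.0
```

Call:
{"api": "carry_out", "payload": {"increments": [0,0,0,0,0,0,0,0,0,0,0,0]}}

```text
clock: 16.92
position: [0.4348, 0.1234, 0.0465]
ee_rot: [2.301, 2.139, 0.0]
force: [0.6, 0.2, -0.3]
width: 0.411
gripper_force: 25.0
```

Call:
{"api": "carry_out", "payload": {"increments": [0,0,40,0,0,0,0,0,50,0,0,0,0,0,51,0,0,0,0,0,0,0,0,0]}}

```text
clock: 17.42
position: [0.4366, 0.1241, 0.1902]
ee_rot: [2.3, 2.138, 0.009]
force: [-0.4, 0.4, -3.1]
width: 0.406
gripper_force: 25.0
```

Call:
{"api": "carry_out", "payload": {"increments": [14.05,-29.1,0,0,0,0,14.05,-29.1,0,0,0,0,14.05,-29.1,0,0,0,0,14.05,-29.1,0,0,0,0,14.05,-29.1,0,0,0,0,14.05,-29.1,0,0,0,0,14.05,-29.1,0,0,0,0,14.05,-29.1,0,0,0,0,14.05,-29.1,0,0,0,0,14.05,-29.1,0,0,0,0,0,0,0,0,0,0,0,0,0,0,0,0]}}

```text
clock: 18.92
position: [0.5741, -0.1669, 0.1858]
ee_rot: [-2.299, -2.137, 0.002]
force: [-0.5, 0.5, -2.7]
width: 0.407
gripper_force: 25.0
```

Call:
{"api": "carry_out", "payload": {"increments": [0,0,-35,0,0,0,0,0,-35,0,0,0,0,0,-30,0,0,0,0,0,-20,0,0,0,0,0,-8,0,0,0,0,0,-3,0,0,0,0,0,0,0,0,0]}}

```text
clock: 19.8
position: [0.5755, -0.1674, 0.057]
ee_rot: [2.3, 2.139, 0.001]
force: [-0.4, 0.2, -2.4]
width: 0.405
gripper_force: 25.0
```

Call:
{"api": "carry_out", "payload": {"increments": [0,0,-2,0,0,0,0,0,0,0,0,0]}}

```text
clock: 20.05
position: [0.5753, -0.1676, 0.0547]
ee_rot: [2.301, 2.139, 0.001]
force: [-0.5, 0.4, -3.0]
width: 0.405
gripper_force: 25.0
```

Call:
{"api": "carry_out", "payload": {"increments": [0,0,0,0,0,0,0,0,0,0,0,0,0,0,0,0,0,0], "grip": 0.42}}

```text
clock: 20.42
position: [0.5753, -0.1677, 0.0546]
ee_rot: [2.301, 2.138, 0.0]
force: [0.6, 0.2, 0.3]
width: 0.579
gripper_force: 0.0
```

Call:
{"api": "carry_out", "payload": {"increments": [0,0,40,0,0,0,0,0,50,0,0,0,0,0,40,0,0,0,0,0,0,0,0,0]}}

```text
clock: 20.92
position: [0.577, -0.1686, 0.1877]
ee_rot: [2.298, 2.135, 0.006]
force: [-0.0, -0.3, -0.7]
width: 0.581
gripper_force: 0.0
```

Call:
{"api": "carry_out", "payload": {"increments": [-12,-40,0,0,0,0,-12,-40,0,0,0,0,-12,-40,0,0,0,0,0,0,0,0,0,0], "grip": 0}}

```text
clock: 21.42
position: [0.5366, -0.2916, 0.1839]
ee_rot: [2.308, 2.131, -0.003]
force: [0.5, 0.9, -0.2]
width: 0.965
gripper_force: 0.0
```

```bash
cat > look.py <<'E'
from h import *
G=dict(black=(.4304,.3357),white=(.43,.2555),blue=(.4224,.0025))
for k,g in G.items(): print(k,find(k,'top',guess=g,r=9),find(k,'scene',guess=g,r=9)[-1])
for k,g in dict(yellow=world(-.036,0)).items(): print(k,'pocket',chest(find(k,'top',z=.093,guess=g,r=9)[-1]))
print(readout.observe()['position'])
E
python3 look.py
```

```text
black (array([138.9, 218.9]), [133, 214, 13, 11, 128], array([0.4309, 0.3353])) [0.4396 0.3303]
white (array([165.5, 219.8]), [159, 214, 14, 13, 134], array([0.4305, 0.2563])) [0.435 0.251]
blue (array([251.2, 225.1]), [246, 220, 12, 12, 112], array([0.4222, 0.0021])) [ 0.4319 -0.0012]
yellow pocket [-0.03543784  0.00206772]
[ 0.53961587 -0.28633062  0.18412966]
```

Call:
{"api": "carry_out", "payload": {"increments": [-16.7,41.2,0,0,0,0,-16.7,41.2,0,0,0,0,-16.7,41.2,0,0,0,0,-16.7,41.2,0,0,0,0,-16.7,41.2,0,0,0,0,-16.7,41.2,0,0,0,0,-16.7,41.2,0,0,0,0,0,0,0,0,0,0,0,0,0,0,0,0]}}

```text
clock: 22.9
position: [0.4226, 0.0009, 0.1847]
ee_rot: [2.3, 2.14, 0.001]
force: [0.4, -0.6, 0.3]
width: 0.996
gripper_force: 0.0
```

Call:
{"api": "carry_out", "payload": {"increments": [0,1,-50,0,0,0,0,0,-50,0,0,0,0,0,-28,0,0,0,0,0,-10,0,0,0,0,0,0,0,0,0]}}

```text
clock: 23.52
position: [0.4226, 0.0009, 0.0465]
ee_rot: [2.303, 2.137, -0.001]
force: [0.1, -0.1, -0.2]
width: 1.002
gripper_force: 0.0
```

Call:
{"api": "carry_out", "payload": {"increments": [0,0,0,0,0,0,0,0,0,0,0,0,0,0,0,0,0,0,0,0,0,0,0,0,0,0,0,0,0,0,0,0,0,0,0,0,0,0,0,0,0,0], "grip": 1}}

```text
clock: 24.4
position: [0.4222, 0.0018, 0.0464]
ee_rot: [-2.301, -2.139, 0.0]
force: [-0.5, -0.7, 2.0]
width: 0.409
gripper_force: 25.0
```

Call:
{"api": "carry_out", "payload": {"increments": [0,0,40,0,0,0,0,0,50,0,0,0,0,0,50,0,0,0,0,0,0,0,0,0]}}

```text
clock: 24.9
position: [0.4243, 0.0021, 0.189]
ee_rot: [2.299, 2.138, 0.009]
force: [-0.1, 0.6, -3.1]
width: 0.405
gripper_force: 25.0
```

Call:
{"api": "carry_out", "payload": {"increments": [21.9,-25.2,0,0,0,0,21.9,-25.2,0,0,0,0,21.9,-25.2,0,0,0,0,21.9,-25.2,0,0,0,0,21.9,-25.2,0,0,0,0,21.9,-25.2,0,0,0,0,21.9,-25.2,0,0,0,0,21.9,-25.2,0,0,0,0,21.9,-25.2,0,0,0,0,21.9,-25.2,0,0,0,0,0,0,0,0,0,0,0,0,0,0,0,0]}}

```text
clock: 26.4
position: [0.6402, -0.2497, 0.1844]
ee_rot: [-2.299, -2.136, 0.002]
force: [0.1, 0.2, -2.9]
width: 0.408
gripper_force: 25.0
```

Call:
{"api": "carry_out", "payload": {"increments": [0,0,-35,0,0,0,0,0,-35,0,0,0,0,0,-30,0,0,0,0,0,-20,0,0,0,0,0,-7,0,0,0,0,0,0,0,0,0]}}

```text
clock: 27.15
position: [0.6413, -0.2501, 0.0597]
ee_rot: [2.301, 2.139, 0.0]
force: [0.4, -0.3, -2.4]
width: 0.406
gripper_force: 25.0
```

Call:
{"api": "carry_out", "payload": {"increments": [0,0,-4,0,0,0,0,0,-1,0,0,0,0,0,0,0,0,0]}}

```text
clock: 27.52
position: [0.6414, -0.2503, 0.0548]
ee_rot: [2.301, 2.139, 0.001]
force: [0.0, -0.2, -2.0]
width: 0.41
gripper_force: 25.0
```

Call:
{"api": "carry_out", "payload": {"increments": [0,0,0,0,0,0,0,0,0,0,0,0,0,0,0,0,0,0], "grip": 0.42}}

```text
clock: 27.9
position: [0.6414, -0.2504, 0.0548]
ee_rot: [2.301, 2.138, 0.0]
force: [-0.3, -0.5, -0.8]
width: 0.576
gripper_force: 0.0
```

Call:
{"api": "carry_out", "payload": {"increments": [0,0,40,0,0,0,0,0,50,0,0,0,0,0,40,0,0,0,-50,-15,0,0,0,0,-50,-15,0,0,0,0,0,0,0,0,0,0]}}

```text
clock: 28.65
position: [0.5371, -0.2826, 0.1854]
ee_rot: [-2.307, -2.132, 0.0]
force: [0.8, 0.3, -1.0]
width: 0.579
gripper_force: 0.0
```

```bash
sed -i "s/,blue=(.4224,.0025))/)/; s/dict(yellow=world(-.036,0))/dict(yellow=world(-.036,0),blue=world(.036,-.078))/; s/'top',z=.093/'top',z=.093/" look.py; python3 look.py
```

```text
black (array([138.8, 218.9]), [133, 214, 13, 11, 127], array([0.4308, 0.3355])) [0.4395 0.3302]
white (array([165.4, 219.8]), [159, 213, 14, 14, 137], array([0.4306, 0.2565])) [0.4353 0.2509]
yellow pocket [-0.035623    0.00185392]
blue pocket [ 0.03460914 -0.07571364]
[ 0.54233365 -0.27959116  0.18418617]
```

Call:
{"api": "carry_out", "payload": {"increments": [-9.2,44.7,0,0,0,0,-9.2,44.7,0,0,0,0,-9.2,44.7,0,0,0,0,-9.2,44.7,0,0,0,0,-9.2,44.7,0,0,0,0,-9.2,44.7,0,0,0,0,-9.2,44.7,0,0,0,0,-9.2,44.7,0,0,0,0,-9.2,44.7,0,0,0,0,-9.2,44.7,0,0,0,0,-9.2,44.7,0,0,0,0,-9.2,44.7,0,0,0,0,0,0,0,0,0,0,0,0,0,0,0,0], "grip": 0}}

```text
clock: 30.7
position: [0.4311, 0.256, 0.1843]
ee_rot: [2.3, 2.139, -0.001]
force: [-0.5, -0.3, -0.5]
width: 1.001
gripper_force: 0.0
```

Call:
{"api": "carry_out", "payload": {"increments": [0,0,-50,0,0,0,0,0,-50,0,0,0,0,0,-28,0,0,0,0,0,-10,0,0,0,0,0,0,0,0,0]}}

```text
clock: 31.32
position: [0.4313, 0.2554, 0.0467]
ee_rot: [2.302, 2.137, -0.0]
force: [0.6, 1.1, 0.3]
width: 1.0
gripper_force: 0.0
```

Call:
{"api": "carry_out", "payload": {"increments": [0,0,0,0,0,0,0,0,0,0,0,0,0,0,0,0,0,0,0,0,0,0,0,0,0,0,0,0,0,0,0,0,0,0,0,0,0,0,0,0,0,0], "grip": 1}}

```text
clock: 32.2
position: [0.4307, 0.2562, 0.0464]
ee_rot: [-2.301, -2.139, 0.0]
force: [-0.8, -0.5, 0.2]
width: 0.408
gripper_force: 25.0
```

Call:
{"api": "carry_out", "payload": {"increments": [0,0,40,0,0,0,0,0,50,0,0,0,0,0,50,0,0,0,0,0,0,0,0,0]}}

```text
clock: 32.7
position: [0.4328, 0.2572, 0.1894]
ee_rot: [-2.301, -2.139, -0.01]
force: [0.1, 1.5, -3.3]
width: 0.411
gripper_force: 25.0
```

Call:
{"api": "carry_out", "payload": {"increments": [0,0,25,0,0,0,15.45,-30.63,0,0,0,0,15.45,-30.63,0,0,0,0,15.45,-30.63,0,0,0,0,15.45,-30.63,0,0,0,0,15.45,-30.63,0,0,0,0,15.45,-30.63,0,0,0,0,15.45,-30.63,0,0,0,0,15.45,-30.63,0,0,0,0,15.45,-30.63,0,0,0,0,15.45,-30.63,0,0,0,0,15.45,-30.63,0,0,0,0,15.45,-30.63,0,0,0,0,15.45,-30.63,0,0,0,0,15.45,-30.63,0,0,0,0,0,0,0,0,0,0,0,0,0,0,0,0]}}

```text
clock: 34.83
position: [0.6464, -0.172, 0.2098]
ee_rot: [-2.3, -2.137, 0.001]
force: [-0.5, -0.2, -3.0]
width: 0.41
gripper_force: 25.0
```

Call:
{"api": "carry_out", "payload": {"increments": [0,0,-35,0,0,0,0,0,-35,0,0,0,0,0,-35,0,0,0,0,0,-30,0,0,0,0,0,-15,0,0,0,0,0,0,0,0,0]}}

```text
clock: 35.58
position: [0.6465, -0.1716, 0.0606]
ee_rot: [-2.299, -2.139, 0.001]
force: [0.1, 1.0, -2.4]
width: 0.409
gripper_force: 25.0
```

Call:
{"api": "carry_out", "payload": {"increments": [0,0,-5,0,0,0,0,0,-1,0,0,0,0,0,0,0,0,0]}}

```text
clock: 35.95
position: [0.6474, -0.1727, 0.056]
ee_rot: [2.301, 2.138, 0.001]
force: [0.0, 0.2, -2.3]
width: 0.406
gripper_force: 25.0
```

Call:
{"api": "carry_out", "payload": {"increments": [0,0,0,0,0,0,0,0,0,0,0,0,0,0,0,0,0,0], "grip": 0.42}}

```text
clock: 36.33
position: [0.6473, -0.1727, 0.0557]
ee_rot: [2.301, 2.138, 0.001]
force: [0.3, 0.0, -0.2]
width: 0.578
gripper_force: 0.0
```

Call:
{"api": "carry_out", "payload": {"increments": [0,0,40,0,0,0,0,0,50,0,0,0,0,0,40,0,0,0,-35,-38,0,0,0,0,-35,-38,0,0,0,0,-35,-38,0,0,0,0,0,0,0,0,0,0]}}

```text
clock: 37.2
position: [0.5384, -0.2912, 0.1865]
ee_rot: [2.309, 2.129, -0.002]
force: [1.1, 0.2, -0.2]
width: 0.579
gripper_force: 0.0
```

```bash
sed -i "s/white=(.43,.2555)//; s/blue=world(.036,-.078)/blue=world(.036,-.078),white=world(.036,0)/" look.py; python3 look.py
```

```text
black (array([138.9, 218.9]), [133, 214, 13, 11, 128], array([0.4309, 0.3353])) [0.4397 0.33  ]
yellow pocket [-0.035623    0.00185392]
blue pocket [ 0.03460914 -0.07571364]
white pocket [ 3.61923e-02 -8.48000e-06]
[ 0.54322386 -0.28526184  0.18518395]
```

Call:
{"api": "carry_out", "payload": {"increments": [-8,44.4,0,0,0,0,-8,44.4,0,0,0,0,-8,44.4,0,0,0,0,-8,44.4,0,0,0,0,-8,44.4,0,0,0,0,-8,44.4,0,0,0,0,-8,44.4,0,0,0,0,-8,44.4,0,0,0,0,-8,44.4,0,0,0,0,-8,44.4,0,0,0,0,-8,44.4,0,0,0,0,-8,44.4,0,0,0,0,-8,44.4,0,0,0,0,-8,44.4,0,0,0,0,0,0,0,0,0,0,0,0,0,0,0,0], "grip": 0}}

```text
clock: 39.45
position: [0.4299, 0.335, 0.1852]
ee_rot: [2.299, 2.14, -0.001]
force: [-0.4, -1.5, -0.3]
width: 1.001
gripper_force: 0.0
```

Call:
{"api": "carry_out", "payload": {"increments": [1,0,-50,0,0,0,0,0,-50,0,0,0,0,0,-28,0,0,0,0,0,-11,0,0,0,0,0,0,0,0,0]}}

```text
clock: 40.08
position: [0.4315, 0.3343, 0.0467]
ee_rot: [2.302, 2.137, -0.0]
force: [0.6, 0.9, 0.6]
width: 0.997
gripper_force: 0.0
```

Call:
{"api": "carry_out", "payload": {"increments": [0,0,0,0,0,0,0,0,0,0,0,0,0,0,0,0,0,0,0,0,0,0,0,0,0,0,0,0,0,0,0,0,0,0,0,0,0,0,0,0,0,0], "grip": 1}}

```text
clock: 40.95
position: [0.431, 0.335, 0.0464]
ee_rot: [-2.301, -2.139, 0.0]
force: [-0.8, 0.2, 0.9]
width: 0.403
gripper_force: 25.0
```

Call:
{"api": "carry_out", "payload": {"increments": [0,0,45,0,0,0,0,0,60,0,0,0,0,0,60,0,0,0,0,0,0,0,0,0]}}

```text
clock: 41.45
position: [0.4335, 0.3362, 0.2155]
ee_rot: [-2.301, -2.138, -0.012]
force: [-0.3, 0.5, -3.4]
width: 0.408
gripper_force: 25.0
```

Call:
{"api": "carry_out", "payload": {"increments": [15.8,-30.84,0,0,0,0,15.8,-30.84,0,0,0,0,15.8,-30.84,0,0,0,0,15.8,-30.84,0,0,0,0,15.8,-30.84,0,0,0,0,15.8,-30.84,0,0,0,0,15.8,-30.84,0,0,0,0,15.8,-30.84,0,0,0,0,15.8,-30.84,0,0,0,0,15.8,-30.84,0,0,0,0,15.8,-30.84,0,0,0,0,15.8,-30.84,0,0,0,0,15.8,-30.84,0,0,0,0,15.8,-30.84,0,0,0,0,0,0,0,0,0,0,0,0,0,0,0,0]}}

```text
clock: 43.45
position: [0.6516, -0.0962, 0.2099]
ee_rot: [-2.3, -2.137, 0.002]
force: [-0.3, 0.3, -2.3]
width: 0.406
gripper_force: 25.0
```

Call:
{"api": "carry_out", "payload": {"increments": [0,0,-35,0,0,0,0,0,-35,0,0,0,0,0,-35,0,0,0,0,0,-30,0,0,0,0,0,-15,0,0,0,0,0,0,0,0,0]}}

```text
clock: 44.2
position: [0.6516, -0.0957, 0.0606]
ee_rot: [-2.299, -2.139, 0.002]
force: [0.0, -1.0, -1.9]
width: 0.406
gripper_force: 25.0
```

Call:
{"api": "carry_out", "payload": {"increments": [0,0,-5,0,0,0,0,0,-1,0,0,0,0,0,0,0,0,0]}}

```text
clock: 44.58
position: [0.6526, -0.0968, 0.056]
ee_rot: [2.301, 2.138, 0.001]
force: [-0.5, 0.6, -2.2]
width: 0.406
gripper_force: 25.0
```

Call:
{"api": "carry_out", "payload": {"increments": [0,0,0,0,0,0,0,0,0,0,0,0,0,0,0,0,0,0], "grip": 0.42}}

```text
clock: 44.95
position: [0.6525, -0.0969, 0.0557]
ee_rot: [2.301, 2.138, 0.001]
force: [0.2, -0.1, -0.7]
width: 0.577
gripper_force: 0.0
```

Call:
{"api": "carry_out", "payload": {"increments": [0,0,40,0,0,0,0,0,50,0,0,0,0,0,40,0,0,0,-27,-47,0,0,0,0,-27,-47,0,0,0,0,-27,-47,0,0,0,0,-27,-47,0,0,0,0,0,0,0,0,0,0]}}

```text
clock: 45.95
position: [0.5408, -0.2903, 0.1864]
ee_rot: [2.309, 2.128, -0.002]
force: [0.9, 1.1, -0.7]
width: 0.579
gripper_force: 0.0
```

```bash
sed -i "s/^G=.*/G={}/; s/white=world(.036,0)/white=world(.036,0),black=world(.036,.076)/" look.py; python3 look.py; python3 - <<'E'
from h import *
cv2.imwrite('pics/top3.png',cv2.resize(get()[90:260,90:400,::-1],None,fx=2.5,fy=2.5))
E
```

```text
yellow pocket [-0.03571558  0.00174702]
blue pocket [ 0.03460914 -0.07571364]
white pocket [3.628488e-02 9.842000e-05]
black pocket [0.03273634 0.08165094]
[ 0.54516272 -0.28348887  0.18528178]
```

View pics/top3.png

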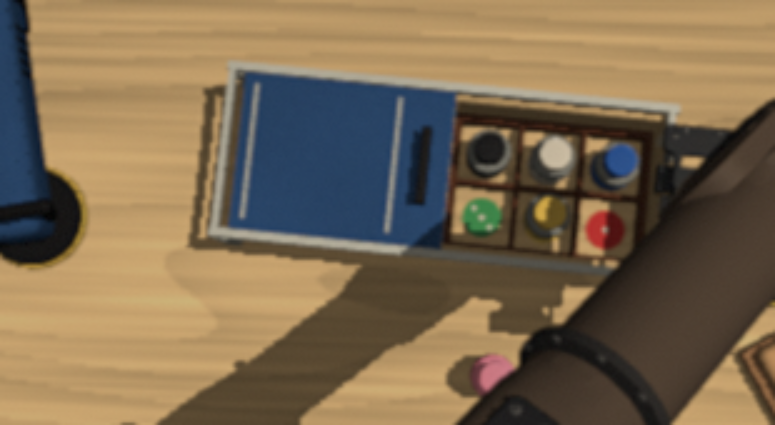

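All four jars stand upright: black (488,150), white (552,157), blue (618,162) and yellow (548,214). Now I close the hatch.

Call:
{"api": "carry_out", "payload": {"increments": [11.4,43.5,0,0,0,0,11.4,43.5,0,0,0,0,11.4,43.5,0,0,0,0,11.4,43.5,0,0,0,0,11.4,43.5,0,0,0,0,11.4,43.5,0,0,0,0,11.4,43.5,0,0,0,0,0,0,0,0,0,0,0,0,0,0,0,0], "grip": 1}}

```text
clock: 47.32
position: [0.624, 0.0203, 0.1853]
ee_rot: [2.299, 2.141, -0.001]
force: [0.3, -1.1, -0.4]
width: 0.003
gripper_force: 0.0
```

Call:
{"api": "carry_out", "payload": {"increments": [0,0,-40,0,0,0,0,0,-40,0,0,0,0,0,-7,0,0,0,0,0,0,0,0,0]}}

```text
clock: 47.82
position: [0.6244, 0.0187, 0.0992]
ee_rot: [2.302, 2.137, -0.0]
force: [0.4, -0.3, 0.3]
width: 0.007
gripper_force: 0.0
```

Call:
{"api": "carry_out", "payload": {"increments": [-1.4,-20,-1,0,0,0,-1.4,-20,0,0,0,0,-1.4,-20,0,0,0,0,-1.4,-20,0,0,0,0,-1.4,-20,0,0,0,0,-1.4,-20,0,0,0,0,-1.4,-20,0,0,0,0,-1.4,-20,0,0,0,0,-1.4,-20,0,0,0,0,-1.4,-20,0,0,0,0,-1.4,-20,0,0,0,0,-1.4,-20,0,0,0,0,-1.2,-16,0,0,0,0,0,0,0,0,0,0]}}

```text
clock: 49.58
position: [0.6053, -0.2392, 0.0974]
ee_rot: [2.303, 2.134, -0.003]
force: [-0.2, -0.1, -1.2]
width: 0.003
gripper_force: 0.0
```

Call:
{"api": "carry_out", "payload": {"increments": [-0.3,-4,0,0,0,0,-0.3,-4,0,0,0,0,0,0,0,0,0,0]}}

```text
clock: 49.95
position: [0.6054, -0.2439, 0.0972]
ee_rot: [-2.3, -2.139, 0.0]
force: [-0.2, 2.1, -0.2]
width: 0.005
gripper_force: 0.7
```

Call:
{"api": "carry_out", "payload": {"increments": [-0.2,-3,0,0,0,0,-0.2,-3,0,0,0,0,0,0,0,0,0,0]}}

```text
clock: 50.32
position: [0.6053, -0.246, 0.0972]
ee_rot: [-2.294, -2.138, -0.005]
force: [-2.8, 14.4, 7.5]
width: 0.007
gripper_force: 6.7
```

Call:
{"api": "carry_out", "payload": {"increments": [-0.2,-3,0,0,0,0,-0.1,-1,0,0,0,0,0,0,0,0,0,0]}}

```text
clock: 50.7
position: [0.6052, -0.2459, 0.0972]
ee_rot: [-2.288, -2.138, -0.01]
force: [-5.3, 24.8, 13.9]
width: 0.007
gripper_force: 12.1
```

Firm stop at the jamb. I back off, raise and verify.

Call:
{"api": "carry_out", "payload": {"increments": [1,14,0,0,0,0,0,10,10,0,0,0,0,0,50,0,0,0,0,0,50,0,0,0,-30,50,40,0,0,0,-30,50,0,0,0,0,-30,50,0,0,0,0,-30,50,0,0,0,0,-30,50,0,0,0,0,0,0,0,0,0,0,0,0,0,0,0,0]}}

```text
clock: 52.08
position: [0.4598, 0.0134, 0.2435]
ee_rot: [2.3, 2.138, 0.002]
force: [-0.2, -0.6, -0.0]
width: 0.006
gripper_force: 0.0
```

```bash
python3 - <<'E'
from h import *
img=get(); hsv=cv2.cvtColor(img,cv2.COLOR_RGB2HSV)
p=to_px((*world(0,-.095),.130)); x,y=int(p[0]),int(p[1])
m=cv2.inRange(hsv,np.array((0,0,0)),np.array((180,255,40)))[y-22:y+23,x-9:x+10].copy()
n,l,s,c=cv2.connectedComponentsWithStats(m); i=1+np.argmax(s[1:,4])
print(s[i],chest(to_world(c[i]+[x-9,y-22],.130)[0])); st=readout.observe(); print(st['force'],st['position'])
cv2.imwrite('pics/end.png',cv2.resize(img[90:260,90:420,::-1],None,fx=2.4,fy=2.4))
E
```

```text
[  4   8   9  31 189] [-0.00163207 -0.09024442]
[-0.17291968  0.21361604  0.02723763] [0.46000443 0.0126801  0.24334437]
```

View pics/end.png

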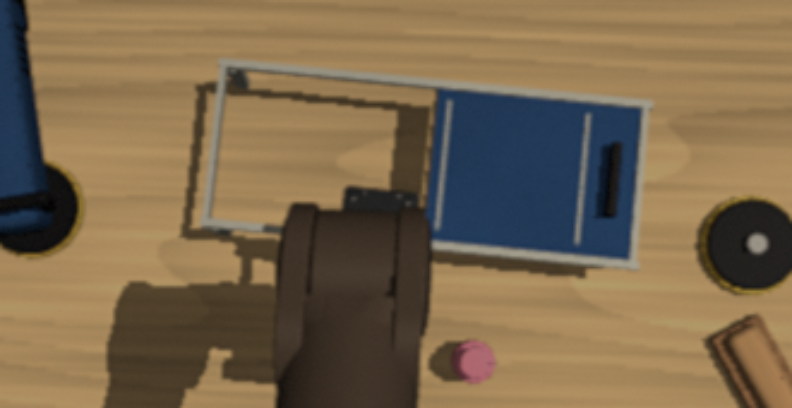

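The picture shows the hatch edge against the jamb with no gap, and the pad, block and pink jar still in place. I hand the job in.

```bash
python3 -c "
from cell import arm
print(arm.sign_off())"
```

```text
the job is handed in; nothing more can be done
None
```

The job is handed in, though no verdict came back: jars 2, 4, 5 and 6 were placed upright in their pockets in that order, jars 1 and 3 were absent, and the hatch was pushed to a firm stop at the jamb (an image reading put its handle about 5 mm short of closed, likely bias), with the polisher, pad and block left alone.

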